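# Find the free charging bay

### The arm

A 6-joint arm with a two-finger parallel gripper is mounted at the origin on the work surface. World frame = base frame: x ahead of the robot, y to its left, z up, the work surface at z = 0. Lengths are in m, angles in degrees, forces in N, time in s.
With the tool pointing down it reaches from about 0.25 to 0.725 m from the base axis. Payload 9.7 kg.
Tool frame: the origin (TCP) lies between the finger pads; the fingertips stand 11 mm ahead of it and the grasp point (between the pads) lies 8 mm behind it; y points along the fingers, x is the direction in which the jaws open and shut, and the axes are right-handed (so a half turn about y gives the same grasp; the last joint's range is limited). The gripper opens to 85 mm and grips with 20 to 120 N. Pads are 22 mm wide; open, the fingers measure 114 mm over their backs; the gripper's body (76 mm by 85 mm) begins 54 mm behind the grasp point. The pads swing forward as they close: fully open they stand 13 mm farther back than shut.
Start: joints at [65.89, 4.979, 10.078, 95.1, 0, 90], TCP at [0.225, 0.502, 0.242] pointing down, gripper open.
Joint ranges: [-179.16, 179.16], [-48.56, 103.87], [-65.8, 70.77], [-126.05, 130.52], [-82.76, 87.17], [-180, 180]. Speed limits (degrees/s): [127.2, 127.2, 147.25, 180, 180, 180].

### API

Orientations are given as [roll, pitch, yaw] about the fixed x, y, z axes, in that order (R = Rz(yaw) Ry(pitch) Rx(roll)).
In Python, from workcell import bot, vision gives the robot as it stands. The module is installed in compiled form; this text tells all that it offers.
- The arm moves only by the shell command python3 -m crank 'ROWS' [OPENING] [FORCE]. ROWS is text: rows parted by semicolons, each of 6 numbers parted by spaces: the shift along the tool's x, y, z in m, then the turn, a rotation vector about the tool's x, y, z in rad. A call has 1 to 8 rows; each row is the pose to reach, as a shift and turn from the pose commanded when the call began, along the tool's axes at that moment; what a row does not reach only later rows make up. A row lasts 1/10 s, in which the tool goes at most 50 mm and 8.59 degrees, less where a joint would pass 70% of its speed; a pose out of reach is approached as far as the arm can. A call with a gripper value outside its range is refused whole. OPENING is the gripper's target within -1 to 1 (shut at 1, half-way at 0, fully open at -1), set as the call begins (- or left out, the last holds). The fingers move at their own pace and stop on an object; FORCE is the grip in N (left out, the last holds). Time passes only in rows, so rows that repeat a pose let the fingers close. It gives the time, the measured TCP pose, the force and the opening at its end, in the units of the state.
- bot.get_obs(): the state, without advancing time (a new reading comes with each control period).
- vision.camera(name): name is "scene" or "top" or "wrist"; returns the picture (400x640x3 uint8, red, green, blue); there is no depth.
- vision.get_calibration(name): a dict with "fx", "fy", "cx", "cy" (pixels), "rvec" (rotation vector, rad) and "tvec" (3), from world to camera coordinates, as OpenCV has them. Camera axes: x right, y down, z forward; pixel columns grow to the right and rows downward; lengths in m; the calibration is good to about 2 mm. A picture is of the moment at which its call begins: read the wrist's pose just before it. get_calibration takes no time and is no camera call; for the wrist camera it gives the pose at the moment of the call.
- bot.job_done(): hands the job in, once; it reports no verdict.
The state is a dict: "time": time; "q": joint angles; "qd": joint speeds; "joint_efforts": joint torques, N m; "ee_pos": TCP position; "tcp_rot": TCP orientation; "wrist_force": force on the tool from outside, world axes, zero at the start; "torque": the same for the moment, N m; "opening": finger opening in m.
Only numpy, scipy, OpenCV 4.12 (cv2) and the standard library are available. Lean on these libraries where they do the work, as an engineer would, in place of code of your own. Each camera call takes 0.05 s, during which the arm holds its last target. There are 200 camera calls.

### The job

One bay of the white charging box still has room, but its four covers look the same. With closed fingertips press gently on the barred near half of the covers to find the one that rocks, then push that cover wide open, leave it standing open and take the hand away. Do not grip or lift anything, and leave the bottle, mouse and mug where they are.

Things in the scene. Friction and masses are not known exactly. Their poses are not given: they have to be found in the camera images.
- charge_box: White charging box fixed to the desk, 140 (x, depth) x 356 (y, length) x 80 mm high; origin: centre of its underside, x away from the robot, yaw within 0.35 rad. Four like grey covers in a row along y close its top, one per bay, 87 mm apart, 4 mm walls between. Tall hidden chargers fill three bays, in random order; the fourth holds a flat one, 14 mm above the 6 mm floor.
- cover_1 (a joint): Tilt (rad) of the leftmost (+y end) cover, a 124 x 79 x 5 mm plate, shut (0) flush with the rim, on an axle along box y through its middle, 77.5 mm above the desk. Grows to a stop at 0.96 as the near half (box -x) sinks and the far half rises; the far half cannot sink. Friction (0.08 N m) holds it where left. Over a tall charger it stops at 0.03 to 0.05.
- cover_1_press (a point): Press point of the leftmost (+y end) cover: on its top face, in the middle of the near half, 35 mm from the axle, amid three black printed bars across the plate. Moves with the cover.
- cover_2 (a joint): Tilt (rad) of the second from the left cover, a 124 x 79 x 5 mm plate, shut (0) flush with the rim, on an axle along box y through its middle, 77.5 mm above the desk. Grows to a stop at 0.96 as the near half (box -x) sinks and the far half rises; the far half cannot sink. Friction (0.08 N m) holds it where left. Over a tall charger it stops at 0.03 to 0.05.
- cover_2_press (a point): Press point of the second from the left cover: on its top face, in the middle of the near half, 35 mm from the axle, amid three black printed bars across the plate. Moves with the cover.
- cover_3 (a joint): Tilt (rad) of the third from the left cover, a 124 x 79 x 5 mm plate, shut (0) flush with the rim, on an axle along box y through its middle, 77.5 mm above the desk. Grows to a stop at 0.96 as the near half (box -x) sinks and the far half rises; the far half cannot sink. Friction (0.08 N m) holds it where left. Over a tall charger it stops at 0.03 to 0.05.
- cover_3_press (a point): Press point of the third from the left cover: on its top face, in the middle of the near half, 35 mm from the axle, amid three black printed bars across the plate. Moves with the cover.
- cover_4 (a joint): Tilt (rad) of the rightmost (-y end) cover, a 124 x 79 x 5 mm plate, shut (0) flush with the rim, on an axle along box y through its middle, 77.5 mm above the desk. Grows to a stop at 0.96 as the near half (box -x) sinks and the far half rises; the far half cannot sink. Friction (0.08 N m) holds it where left. Over a tall charger it stops at 0.03 to 0.05.
- cover_4_press (a point): Press point of the rightmost (-y end) cover: on its top face, in the middle of the near half, 35 mm from the axle, amid three black printed bars across the plate. Moves with the cover.
- flask_mid (a point): Bystander: black drinks bottle with a yellow cap, standing at one end of the box, 66 mm across, 190 mm high; point on its axis 95 mm up.
- mouse_mid (a point): Bystander: black and red computer mouse lying at the other end of the box, about 95 x 56 x 33 mm; point in its middle, 16 mm up.
- mug_mid (a point): Bystander: blue mug standing behind the box, 80 mm across plus its handle, 85 mm high; point on its axis 42 mm up.

How it is judged:
By the outcome, as a careful person would: the job done as asked, in the order asked, and still so for the second after the job is handed in, with the robot touching nothing.
It also fails if it takes over 43 s, if anything falls off the work surface, if the arm or the gripper's body presses on something with over 40 N, if the wrist force passes 120 N, or if a joint passes its speed limit or range.

## Working session

There is one attempt and no reset: what is moved stays moved. The work goes in short steps, Python scripts to look and compute and a shell command to move; the robot and the scene stay as the last step left them, time stands still between calls to the robot, and variables do not carry over. Pictures are saved under pics/ and viewed, about 8 in all and at most 12, crops included, and the job is handed in when it is done.

```bash
mkdir -p pics; python3 - <<'E'
from workcell import bot, vision
import cv2
for n in("scene","top"):
    cv2.imwrite(f"pics/{n}0.png",vision.camera(n)[:,:,::-1]); c=vision.get_calibration(n); print(n,c)
o=bot.get_obs();print(o)
E
```

```text
scene {'fx': 439.861262622585, 'fy': 439.861262622585, 'cx': 316.11629133738603, 'cy': 195.35080032234237, 'rvec': array([ 1.06077077,  2.48544539, -0.98156022]), 'tvec': array([ 0.42989345, -0.30295146,  1.37641498])}
top {'fx': 365.98199054324846, 'fy': 365.98199054324846, 'cx': 312.8150192673149, 'cy': 200.9333825977989, 'rvec': array([ 2.15406398, -2.19136803,  0.07490169]), 'tvec': array([0.04375566, 0.63101483, 0.97702475])}
{'time': 0.1, 'q': array([ 6.58892581e+01,  5.00865449e+00,  1.00381098e+01,  9.50991455e+01,
       -5.08846183e-04,  9.00001386e+01]), 'qd': array([ 0.01480633,  0.01509754,  0.19651745,  0.01044971,  0.02783257,
       -0.0015361 ]), 'joint_efforts': array([ 7.91548300e-04, -5.21561337e+01,  4.65652084e+01,  1.61239773e-02,
        4.61434445e-05, -3.87719254e-06]), 'ee_pos': array([0.22459895, 0.50183883, 0.24163926]), 'tcp_rot': array([-9.00005090e+01,  6.96901988e-02,  6.58891196e+01]), 'wrist_force': array([ 0.63576606,  0.28238844, -0.84397821]), 'torque': array([-0.03823378,  0.02455418,  0.04494175]), 'opening': 0.08516239853751674}
```

View pics/top0.png

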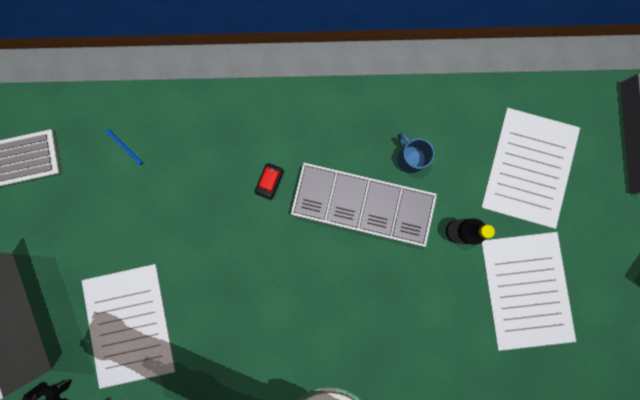

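View pics/scene0.png

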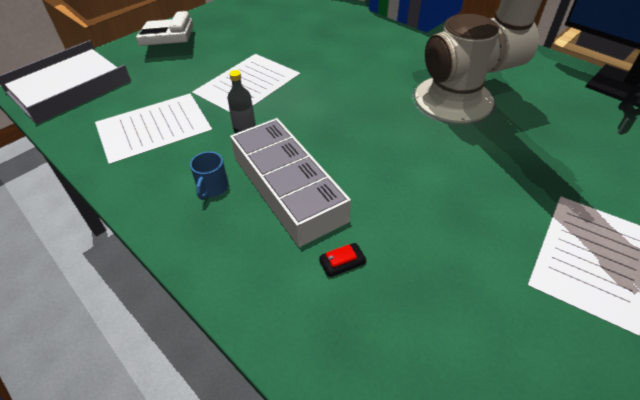

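The top view shows the box with rim corners near (304,164), (436,193), (426,245) and (292,214). The bars are on the near side, the mouse is at the left end (268,181), the bottle at the right end (465,231) and the mug behind (416,154).

```bash
cat > h.py <<'E'
import numpy as np, cv2
from workcell import bot, vision
from scipy.spatial.transform import Rotation as Ro
def ray(n,uv,z):
    c=vision.get_calibration(n); R=cv2.Rodrigues(c["rvec"])[0]; o=-R.T@c["tvec"]
    d=np.array([(uv[0]-c["cx"])/c["fx"],(uv[1]-c["cy"])/c["fy"],1])@R
    return o+d*(z-o[2])/d[2]
def plan(p,yaw): # p: TCP target; yaw of tool x (deg), tool down
    o=bot.get_obs(); R=Ro.from_euler('xyz',o["tcp_rot"],degrees=True)
    T=Ro.from_euler('xyz',[-90,0,yaw],degrees=True)
    return R.inv().apply(np.array(p)-o["ee_pos"]).round(4),(R.inv()*T).as_rotvec().round(4)
E
python3 - <<'E'
from h import *
im=cv2.imread("pics/top0.png").astype(int)
b,g,r=im[...,0],im[...,1],im[...,2]
for nm,roi,n in(("top",(285,155,445,255),"top"),("scene",(228,112,352,245),"scene")):
    im=cv2.imread(f"pics/{n}0.png"); x0,y0,x1,y1=roi
    hsv=cv2.cvtColor(im,cv2.COLOR_BGR2HSV); m=np.zeros(im.shape[:2],np.uint8)
    v=hsv[...,2]; s=hsv[...,1]
    m[y0:y1,x0:x1]=((s<60)&(v>85)&(v<175))[y0:y1,x0:x1]*255
    k,l,st,ce=cv2.connectedComponentsWithStats(m,connectivity=4)
    for i in range(1,k):
        if st[i,4]>150:
            cn=cv2.findContours((l==i).astype(np.uint8),0,2)[0]
            h=cv2.convexHull(np.vstack(cn)); M=cv2.moments(h); c=(M['m10']/M['m00'],M['m01']/M['m00'])
            mr=cv2.minAreaRect(np.array([ray(n,q[0],.08)[:2]*1000 for q in h],np.float32))
            print(n,np.round(c,1),st[i,4],ray(n,c,.08).round(4),[np.round(t,1) for t in mr])
    q=cv2.resize(im[y0:y1,x0:x1],None,fx=4,fy=4,interpolation=2); cv2.imwrite(f"pics/{n}c.png",q)
E
```

```text
top [314.2 192. ] 1591 [0.6505 0.0281 0.08  ] [array([650.9,  28.1]), array([ 83.9, 129. ]), np.float64(75.6)]
top [347.1 199.8] 1586 [ 0.6287 -0.0565  0.08  ] [array([629. , -56.4]), array([ 82.8, 128.8]), np.float64(75.5)]
top [396.5 211.6] 3252 [ 0.5959 -0.1831  0.08  ] [array([ 596.3, -183. ]), array([171.2, 128.9]), np.float64(75.5)]
scene [261.  136.5] 957 [ 0.59   -0.2238  0.08  ] [array([ 587.9, -224.6]), array([ 82.1, 126.9]), np.float64(75.6)]
scene [276.7 155.6] 1082 [ 0.6116 -0.1392  0.08  ] [array([ 609.7, -140. ]), array([ 81.7, 127. ]), np.float64(75.5)]
scene [293.8 176.4] 1254 [ 0.6333 -0.0553  0.08  ] [array([631.4, -56. ]), array([ 82.3, 127.2]), np.float64(75.6)]
scene [312.6 199.4] 1460 [0.6554 0.0289 0.08  ] [array([653.1,  28. ]), array([ 82.6, 127.2]), np.float64(75.7)]
scene [321.9 222.8] 1134 [0.6899 0.0909 0.08  ] [array([682.5,  95. ]), array([ 59.2, 156.4]), np.float64(71.7)]
```

```bash
python3 - <<'E'
from h import *
print(plan([.42,.27,.20],75.6),plan([.618,.037,.115],75.6))
E
```

```text
(array([-0.1317,  0.0418, -0.2731]), array([-1.000e-04, -1.695e-01, -1.200e-03])) (array([-0.2634,  0.127 , -0.549 ]), array([-1.000e-04, -1.695e-01, -1.200e-03]))
```

```bash
python3 -m crank '-0.02 0.006 -0.042 0 -0.08 -0.001; -0.04 0.012 -0.084 0 -0.17 -0.001; -0.06 0.018 -0.126 0 -0.17 -0.001; -0.08 0.025 -0.168 0 -0.17 -0.001; -0.1 0.032 -0.21 0 -0.17 -0.001; -0.12 0.038 -0.25 0 -0.17 -0.001; -0.132 0.042 -0.273 0 -0.17 -0.001; -0.132 0.042 -0.273 0 -0.17 -0.001' 1 20; python3 -c "
from h import *
print(bot.get_obs()['q'],plan([.618,.037,.115],75.6))"
```

```text
time: 0.9
ee_pos: [0.4212, 0.2674, 0.1993]
tcp_rot: [-90.0, 0.0, 75.4]
wrist_force: [0.2, -0.7, -0.0]
opening: -0.0004
[ 3.24102192e+01 -2.64630855e+00 -2.44270474e+00  9.02475317e+01
  3.50423025e-03  4.69987570e+01] (array([-0.1734,  0.0842, -0.2485]), array([-0.0006, -0.0033, -0.0005]))
```

```bash
python3 -m crank '-0.025 0.01 -0.035 0 0 0; -0.05 0.02 -0.07 0 0 0; -0.075 0.03 -0.106 0 0 0; -0.1 0.04 -0.142 0 0 0; -0.125 0.055 -0.178 0 0 0; -0.15 0.07 -0.214 0 -0.003 0; -0.173 0.084 -0.248 0 -0.003 0; -0.173 0.084 -0.248 0 -0.003 0'; python3 -c "
from h import *
im=vision.camera('scene');cv2.imwrite('pics/s1.png',cv2.resize(im[80:280,180:420,::-1],None,fx=3,fy=3))
print(bot.get_obs(),plan([.618,.037,.093],75.6))"
```

```text
time: 1.7
ee_pos: [0.6183, 0.0381, 0.1126]
tcp_rot: [-89.8, 0.0, 75.6]
wrist_force: [-0.8, -0.2, -0.3]
opening: 0.0002
{'time': 1.75, 'q': array([3.66133815e+00, 1.39133141e+01, 6.01782197e+00, 8.22713747e+01,
       5.87291860e-02, 1.79951533e+01]), 'qd': array([ 2.41016459, -2.75199815, -0.39966065,  1.08040956,  0.46077654,
        0.96461109]), 'joint_efforts': array([ -2.31052615, -60.23201466,  47.15598106,  -0.58470201,
        -0.19113681,  -0.28964901]), 'ee_pos': array([0.61735656, 0.03978579, 0.11396843]), 'tcp_rot': array([-8.98231523e+01, -4.30487486e-03,  7.56660926e+01]), 'wrist_force': array([-0.219403  ,  0.4948796 , -0.49171134]), 'torque': array([0.03908709, 0.03688851, 0.00199944]), 'opening': -0.00043087802055841304} (array([-0.0025,  0.021 , -0.0014]), array([-0.0031,  0.0012,  0.0001]))
```

View pics/s1.png

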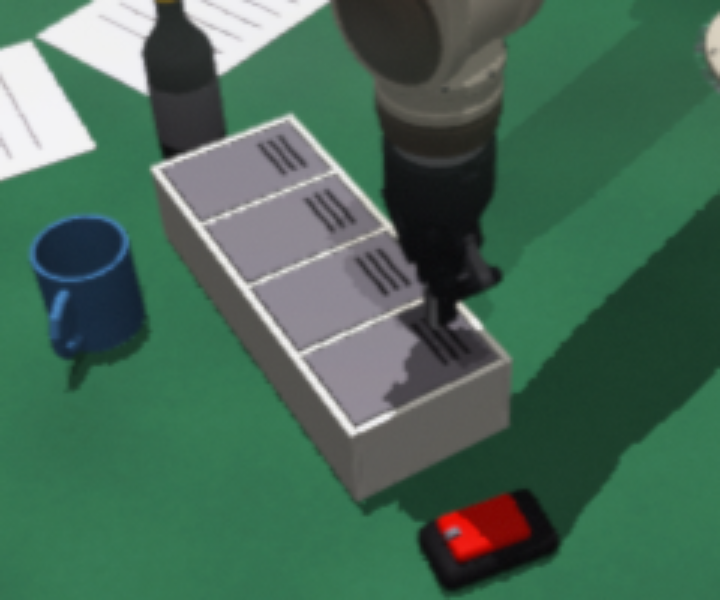

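The shut fingertips hang just above cover 1's bars, near (440,320) in this crop. Next I press in small steps.

```bash
python3 -m crank '0 0.01 0 0 0 0; 0 0.018 0 0 0 0; 0 0.021 0 0 0 0; 0 0.021 0 0 0 0; 0 0.021 0 0 0 0'; for i in 1; do python3 -m crank '0 0.002 0 0 0 0; 0 0.002 0 0 0 0; 0 0.002 0 0 0 0'; done;  python3 -m crank '0 0.002 0 0 0 0; 0 0.002 0 0 0 0; 0 0.002 0 0 0 0'
```

```text
time: 2.25
ee_pos: [0.6172, 0.0415, 0.0956]
tcp_rot: [-90.0, -0.1, 75.8]
wrist_force: [0.0, -0.2, 0.2]
opening: -0.0002
time: 2.55
ee_pos: [0.6173, 0.041, 0.0932]
tcp_rot: [-90.0, -0.1, 75.8]
wrist_force: [-0.8, 0.2, -0.6]
opening: 0.0001
time: 2.85
ee_pos: [0.6173, 0.0409, 0.0911]
tcp_rot: [-90.0, -0.1, 75.8]
wrist_force: [1.3, -0.2, 0.1]
opening: -0.0001
```

```bash
python3 -m crank '0 0.001 0 0 0 0; 0 0.0015 0 0 0 0; 0 0.0015 0 0 0 0'; python3 -m crank '0 0.001 0 0 0 0; 0 0.0015 0 0 0 0; 0 0.0015 0 0 0 0'
```

```text
time: 3.15
ee_pos: [0.6172, 0.041, 0.0897]
tcp_rot: [-90.0, -0.1, 75.8]
wrist_force: [-0.7, 0.5, 2.7]
opening: -0.0
time: 3.45
ee_pos: [0.6173, 0.041, 0.0881]
tcp_rot: [-90.0, -0.1, 75.8]
wrist_force: [-1.4, 0.5, 2.0]
opening: -0.0001
```

```bash
python3 -m crank '0 0.001 0 0 0 0; 0 0.001 0 0 0 0; 0 0.001 0 0 0 0'; python3 -m crank '0 0.001 0 0 0 0; 0 0.001 0 0 0 0; 0 0.001 0 0 0 0'
```

```text
time: 3.75
ee_pos: [0.6173, 0.041, 0.087]
tcp_rot: [-90.0, -0.1, 75.8]
wrist_force: [-1.8, -0.2, 2.0]
opening: -0.0001
time: 4.05
ee_pos: [0.6173, 0.041, 0.086]
tcp_rot: [-90.0, -0.1, 75.8]
wrist_force: [-0.9, -0.4, 1.1]
opening: 0.0003
```

```bash
python3 -m crank '0 0.001 0 0 0 0; 0 0.002 0 0 0 0; 0 0.003 0 0 0 0; 0 0.003 0 0 0 0'; python3 -m crank '0 0.001 0 0 0 0; 0 0.002 0 0 0 0; 0 0.003 0 0 0 0; 0 0.003 0 0 0 0'; python3 -c "
from h import *
im=vision.camera('scene');cv2.imwrite('pics/s2.png',cv2.resize(im[80:280,180:420,::-1],None,fx=3,fy=3))
print(bot.get_obs()['wrist_force'])"
```

```text
time: 4.45
ee_pos: [0.6175, 0.0409, 0.0831]
tcp_rot: [-90.0, -0.1, 75.8]
wrist_force: [0.2, -0.2, 1.4]
opening: -0.0001
time: 4.85
ee_pos: [0.6172, 0.0411, 0.0799]
tcp_rot: [-90.0, -0.1, 75.8]
wrist_force: [0.8, 0.1, 2.8]
opening: -0.0
[0.77522609 0.13352942 2.06223354]
```

View pics/s2.png

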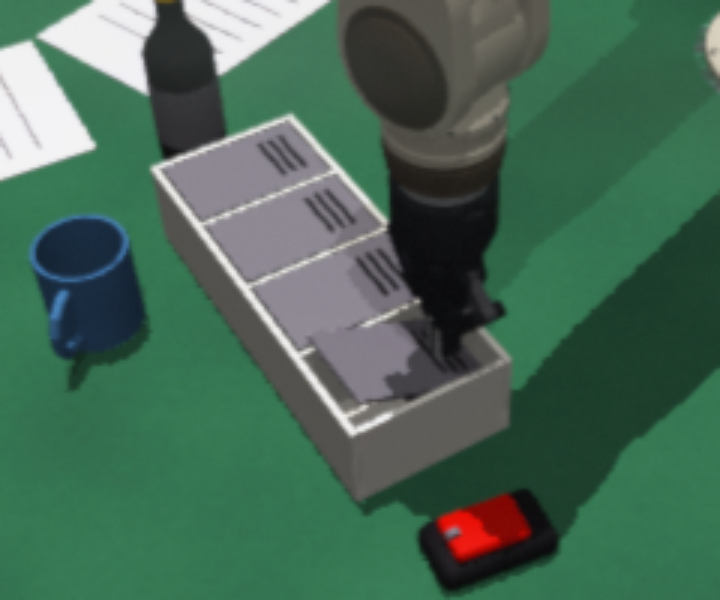

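Cover 1 clearly rocks: its far edge has risen out of the rim, near (340,350), at only about 2 N. I'll push it open now.

```bash
python3 -m crank '0 0.002 0 0 0 0; 0 0.004 0 0 0 0; 0 0.006 0 0 0 0; 0 0.008 0 0 0 0; 0 0.010 0 0 0 0; 0 0.012 0 0 0 0; 0 0.012 0 0 0 0'; python3 -m crank '0 0.002 0 0 0 0; 0 0.004 0 0 0 0; 0 0.006 0 0 0 0; 0 0.006 0 0 0 0'
```

```text
time: 5.6
ee_pos: [0.6169, 0.041, 0.0675]
tcp_rot: [-90.0, -0.0, 75.8]
wrist_force: [-0.4, 0.7, 1.4]
opening: 0.0002
time: 6.0
ee_pos: [0.617, 0.041, 0.0616]
tcp_rot: [-90.0, -0.0, 75.8]
wrist_force: [0.9, -0.1, 0.8]
opening: 0.0002
```

```bash
python3 -m crank '0 0.001 0 0 0 0; 0 0.002 0 0 0 0; 0 0.003 0 0 0 0; 0 0.003 0 0 0 0';  python3 -c "
from h import *
im=vision.camera('scene');cv2.imwrite('pics/s3.png',cv2.resize(im[80:280,180:420,::-1],None,fx=3,fy=3))
print(bot.get_obs()['wrist_force'])"
```

```text
time: 6.4
ee_pos: [0.6172, 0.041, 0.0589]
tcp_rot: [-90.0, -0.1, 75.8]
wrist_force: [0.4, 0.0, 0.7]
opening: -0.0002
[-0.69137509  0.87419024  1.69767765]
```

View pics/s3.png

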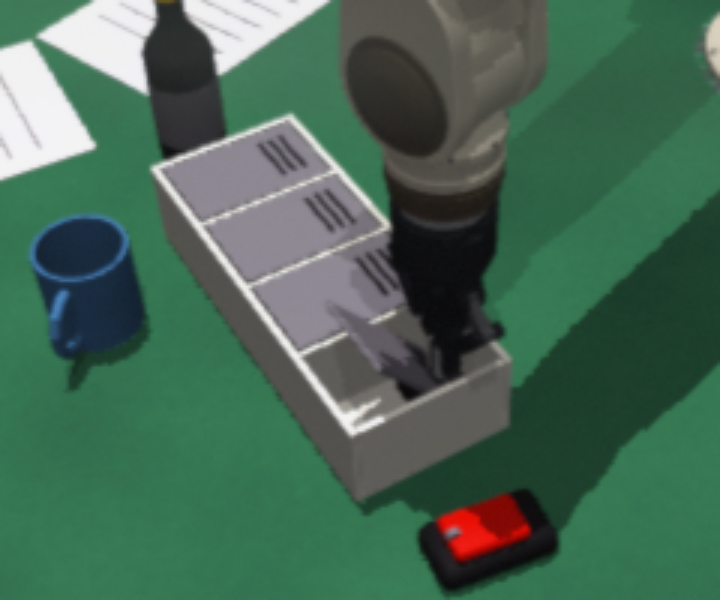

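The cover now stands steeply, but no stop force shows yet, so I keep going in small steps.

```bash
python3 -m crank '0 0.001 0 0 0 0; 0 0.002 0 0 0 0; 0 0.002 0 0 0 0'; python3 -m crank '0 0.001 0 0 0 0; 0 0.002 0 0 0 0; 0 0.002 0 0 0 0'
```

```text
time: 6.75
ee_pos: [0.6172, 0.041, 0.0569]
tcp_rot: [-90.0, -0.1, 75.8]
wrist_force: [-1.2, -0.2, 1.5]
opening: 0.0001
time: 7.05
ee_pos: [0.6172, 0.041, 0.0549]
tcp_rot: [-90.0, -0.1, 75.8]
wrist_force: [-1.1, 0.6, 1.1]
opening: -0.0001
```

```bash
python3 -m crank '0 0.001 0 0 0 0; 0 0.002 0 0 0 0; 0 0.002 0 0 0 0'; python3 -m crank '0 0.001 0 0 0 0; 0 0.002 0 0 0 0; 0 0.002 0 0 0 0'
```

```text
time: 7.35
ee_pos: [0.6173, 0.0411, 0.0537]
tcp_rot: [-90.0, -0.1, 75.8]
wrist_force: [-3.1, 0.3, 6.3]
opening: 0.0002
time: 7.65
ee_pos: [0.6174, 0.0411, 0.0534]
tcp_rot: [-90.1, -0.1, 75.8]
wrist_force: [-7.3, -0.4, 17.3]
opening: 0.0001
```

The stop is reached: the force rose to 17 N with almost no further travel. I'll withdraw straight up, then back.

```bash
python3 -m crank '0 -0.005 0 0 0 0; 0 -0.02 0 0 0 0; 0 -0.05 0 0 0 0; 0 -0.09 0 0 0 0; 0 -0.12 0.02 0 0 0; 0 -0.14 0.05 0 0 0; 0 -0.15 0.08 0 0 0; 0 -0.15 0.12 0 0 0'; python3 -m crank '0 0 0.04 0 0 0; 0 0 0.08 0 0 0; 0 0 0.11 0 0 0; 0 0 0.11 0 0 0; 0 0 0.11 0 0 0; 0 0 0.11 0 0 0'; python3 -c "
from h import *
im=vision.camera('scene');cv2.imwrite('pics/s4.png',cv2.resize(im[80:280,180:420,::-1],None,fx=3,fy=3))
a=cv2.imread('pics/scene0.png').astype(int);d=abs(im[...,::-1].astype(int)-a).max(2)>30
for n,(x0,y0,x1,y1) in dict(mug=(188,148,230,200),flask=(222,65,256,115),mouse=(315,240,370,278)).items(): print(n,d[y0:y1,x0:x1].sum())
im=vision.camera('top');cv2.imwrite('pics/t4.png',cv2.resize(im[120:270,230:510,::-1],None,fx=2.8,fy=2.8))"
```

```text
time: 8.45
ee_pos: [0.501, 0.0704, 0.2033]
tcp_rot: [-90.2, -0.1, 75.8]
wrist_force: [0.2, -0.8, -0.1]
opening: -0.0003
time: 9.05
ee_pos: [0.395, 0.0972, 0.2014]
tcp_rot: [-90.0, -0.1, 75.8]
wrist_force: [0.1, -0.6, -0.6]
opening: -0.0001
mug 0
flask 0
mouse 0
```

View pics/s4.png

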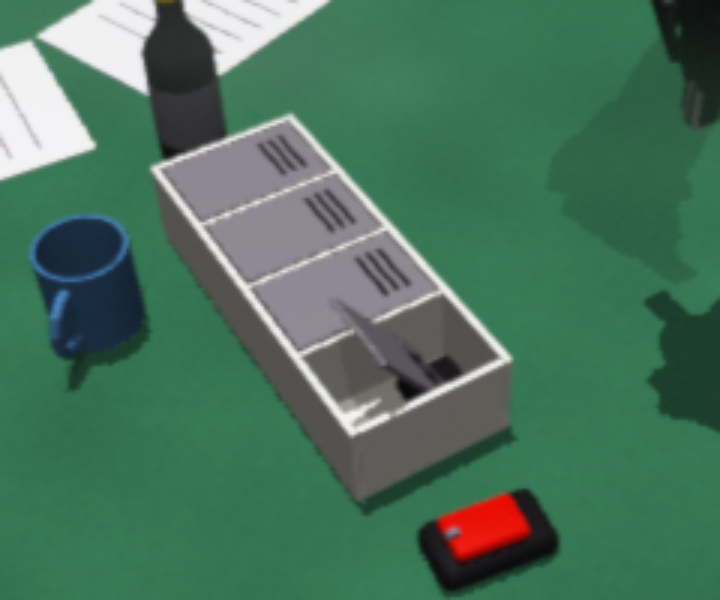

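View pics/t4.png

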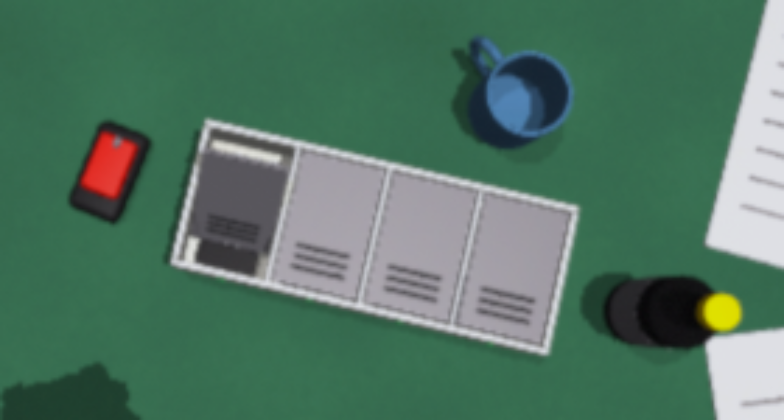

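Cover 1 stands wide open, with its raised edge at (338,303) in the scene crop and the flat charger visible in the bay. The other covers are shut, the bystanders have not moved, and the hand is clear.

```bash
python3 -c "
from workcell import bot
print(bot.job_done())"
```

```text
the job is handed in; nothing more can be done
None
```

The bay with room is under the leftmost cover (cover 1), and that cover now stands wide open with the hand clear of it. I pressed cover 1 first. It sank steadily at about 2 N, well past where a tall charger would have stopped it, so I did not press the other three.

I pushed it on until it hit its stop, where the force rose to about 17 N with almost no further travel. I then withdrew straight up and back.

**Last checks, all passed:**
- **Cover 1:** the final pictures show it steeply open, with the flat charger visible in the bay. I judged the tilt from the stop force and the pictures and did not measure the angle.
- **Other covers:** all three are still shut.
- **Bottle, mouse and mug:** no pixel changes around them in the scene view.
- **Robot:** the wrist force is back to about zero, and the clock read about 9 s of the 43 s at the last move.

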